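# Open the air collar of the wing-top bench burner

## Robot

A 6-joint arm with a two-finger parallel gripper is mounted at the origin on the work surface. World frame = base frame: x ahead of the robot, y to its left, z up, the work surface at z = 0. Lengths are in mm, angles in rad, forces in N, time in s.
With the tool pointing down it reaches from about 275 to 875 mm from the base axis. Payload 12.5 kg.
Tool frame: the origin (TCP) lies on the centre line of the jaws, within the pads' length; the fingertips stand 14 mm ahead of it and the grasp point (between the pads) lies 5 mm behind it; z points along the fingers, y is the line along which they close (so a half turn about z gives the same grasp; the last joint's range is limited). The gripper opens to 85 mm and grips with 20 to 120 N. Pads are 22 mm wide; open, the fingers measure 114 mm over their backs; the gripper's body (76 mm by 85 mm) begins 54 mm behind the grasp point. The pads swing forward as they close: fully open they stand 13 mm farther back than shut.
Start: joints at [-1.227, 0.351, 1.652, -0, 1.139, -0.085], TCP at [228.696, -500.183, 245.29] pointing down, gripper open.
Joint ranges: [-2.75, 2.75], [-0.79, 2.1], [0.01, 2.65], [-1.57, 4.71], [0.07, 3.14], [-2.87, 2.87]. Speed limits (rad/s): [2.22, 2.22, 2.79, 3.14, 3.14, 3.14].

## Interface

Orientations are given as a unit quaternion [w, x, y, z].
In Python, from workcell import get_obs, vision, bot gives the robot as it stands.
- The arm moves only by the shell command python3 -m creep 'ROWS' [OPENING]. ROWS is JSON, a list of rows, each an object of numbers: "tx", "ty", "tz": the shift along the tool's x, y, z as a fraction of full scale; "wx", "wy", "wz": the turn, a rotation vector about the tool's x, y, z as a fraction of full scale. A call has 1 to 5 rows; each row shifts and turns the commanded pose from where the row before left it, along the tool's axes as they then stand; what a row does not reach is not made up. Full scale, the value 1, is 0.04 m for a shift and 4 degrees for a turn. A row lasts 1/12 s, in which the tool goes at most 41.7 mm and 7.16 degrees, less where a joint would pass 70% of its speed; a pose out of reach is approached as far as the arm can. A call with a number of a shift or a turn outside -1 to 1 is refused whole. A call with a gripper value outside its range is refused whole. OPENING is the closure, from 0 (fully open) to 1 (shut), set as the call begins (- or left out, the last holds). The fingers move at their own pace and stop on an object; the grip force is fixed at half the most. Time passes only in rows, so rows that do not move let the fingers close. It gives the time, the measured TCP pose, the force, the opening and the grip force at its end, in the units of the state.
- get_obs(): the state, without advancing time (a new reading comes with each control period).
- vision.read_camera(name): name is "scene" or "side" or "wrist"; returns a dict with "frame" (480x640x3 uint8, red, green, blue), "fovy" (degrees; the focal length in pixels is half the picture's height over the tangent of half this angle, whatever the lens; pixels are square), "cx", "cy" (the principal point, pixels), "R" (3x3) and "t" (3): a world point X has camera coordinates R X + t. Camera axes: x right, y down, z forward; pixel columns grow to the right and rows downward; lengths in mm; the calibration is good to about 2 mm. A picture is of the moment at which its call begins. There is no depth.
- bot.close_job(): hands the job in; it is judged then, once.
The state is a dict: "t": time; "joints": joint angles; "joint_vel": joint speeds; "tau": joint torques, N m; "ee_pos": TCP position; "orientation": TCP orientation; "wrist_force": force on the tool from outside, world axes, zero at the start; "moment": the same for the moment, N m; "gripper_width": finger opening in mm; "gripper_force": force on a finger pad.
Only numpy, scipy, OpenCV 4.12 (cv2) and the standard library are available. Lean on these libraries where they do the work, as an engineer would, in place of code of your own. Each camera call takes 0.05 s, during which the arm holds its last target. There are 200 camera calls.

## Task

Get the unlit bench burner with the flat wing-shaped nozzle ready for lighting: turn its air collar anticlockwise, seen from above, until the collar's pointer clicks in over the long raised bar on the burner's foot, then let go. Leave the collar of the other burner, the one with the plain round nozzle, as it is.

Things in the scene. Friction and masses are not known exactly. Their poses are not given: they have to be found in the camera images.
- collar (a joint): Angle (rad) of the wing burner's air collar, growing anticlockwise seen from above. Travel -0.05 to 1.26, spring detents at 0, 0.6 and 1.2; 1.2 is the marked stop, pointer over the long bar, hard end just past it. It starts at or falls into 0 or 0.6. Some 0.2 N m turns it over a detent; let go past 1.0 it clicks in to 1.2.
- collar_mid (a point): Collar's centre on the upright barrel axis, 52 mm above the bench; x axis along the pointer, z up. Round knurled aluminium ring, 52 mm across, 24 mm tall (40 to 64 mm up); its pointer, a level bar 9 mm wide, 10 mm tall, sticks out from mid-height to 49 mm from the axis. Above it only the steel wing nozzle, 44 x 13 mm, up to 86 mm.
- stop_mark (a point): Top middle of the long raised bar (26 x 6 x 4 mm, radial, 46 mm from the axis, top 16 mm up) on the wing burner's foot, a disc 120 mm across, 12 mm thick, bolted down, with a low gas inlet stub opposite the marks. At the marked stop the pointer is straight above the bar. The other detents have small round studs.
- tube_pointer (a point): Pointer tip, 48 mm from the axis and 52 mm up, of the other burner's collar, to be left as it is. That burner has the same foot, marks and collar but a plain round nozzle 30 mm thick. Either burner may be on the left or right; both are placed and turned differently each time.
Things that resemble listed ones, but are neither listed nor needed, are in the scene too. Leave any pink or turquoise look-alike of the part that bears collar alone.

How it is judged (in metres and radians):
At the end, for the whole second after the job is handed in: The collar of the wing-nozzle burner rests at its marked stop, 1.2 rad, within 0.18 rad (10 degrees), released and still, and the other burner's collar has not been turned (its pointer tip within 15 mm of where it started) (value of joint collar between 1.02 and 1.38 rad and velocity of joint collar between -0.1 and 0.1 rad/s); the robot touches nothing.
It fails at once if the collar of the round-nozzle burner is turned (its pointer tip moves more than 15 mm) (distance of tube_pointer from where it was at the start of the episode above 0.015 m).
It also fails if it takes over 32 s, if anything falls off the work surface, if the arm or the gripper's body presses on something with over 40 N, if the wrist force passes 120 N, or if a joint passes its speed limit or range.

## Working session

There is one attempt and no reset: what is moved stays moved. The work goes in short steps, Python scripts to look and compute and a shell command to move; the robot and the scene stay as the last step left them, time stands still between calls to the robot, and variables do not carry over. Pictures are saved under pics/ and viewed, at most 10 in all, crops included, and the job is handed in when it is done.

```bash
mkdir -p pics; python3 - <<'E'
from workcell import get_obs, vision
import cv2,pickle,numpy as np
d={}
for n in("scene","side"):
    c=vision.read_camera(n);d[n]=c
    cv2.imwrite(f"pics/{n}0.png",c["frame"][:,:,::-1])
    print(n,c["fovy"],c["cx"],c["cy"],np.round(-np.array(c["R"]).T@c["t"]))
pickle.dump(d,open("c0.pkl","wb"));o=get_obs();print(o["t"],o["ee_pos"],o["orientation"])
E
```

```text
scene 46.13063696389922 311.93470521256984 239.96129623550053 [ 859. -624.  989.]
side 50.42065458042885 317.85311317132226 245.54341521086027 [ 59. 775. 825.]
0.1 [ 228.60846373 -499.94841987  244.82417244] [-4.90943144e-04  9.77108422e-01  2.12741361e-01 -6.72580735e-05]
```

View pics/scene0.png

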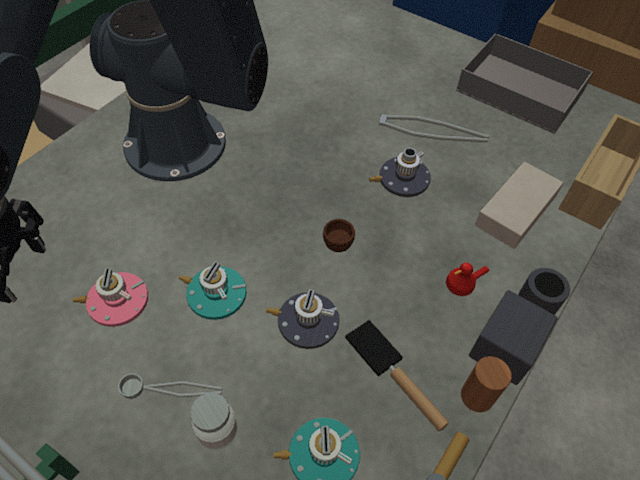

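View pics/side0.png

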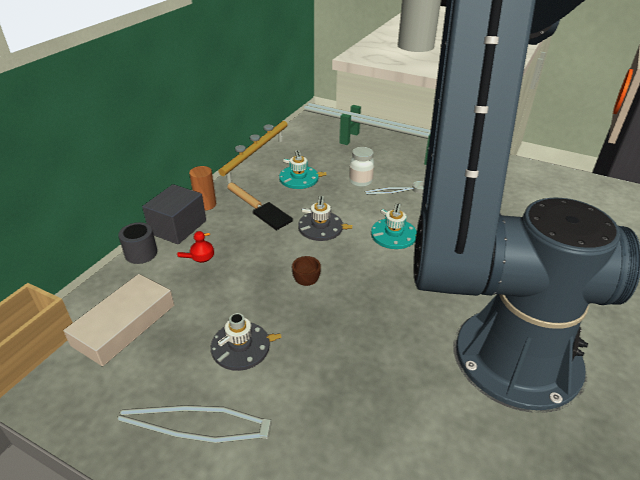

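Candidates in the scene picture: the dark foot at (308,318) has a wing nozzle, and the dark foot at (405,175) has a round nozzle (the one to leave). Pink (117,298) and turquoise (216,290) and (325,450) are look-alikes. The target is the dark wing burner at (308,318), and I'll confirm it in an enlarged crop of both views.

```bash
python3 - <<'E'
import cv2,pickle,numpy as np
d=pickle.load(open("c0.pkl","rb"))
a=d["scene"]["frame"][280:355,265:350]; b=d["side"]["frame"][180:255,280:365]
f=lambda i:cv2.resize(i,None,fx=4.6,fy=4.6,interpolation=cv2.INTER_CUBIC)
m=np.hstack([f(a),f(b)]);print(m.shape);cv2.imwrite("pics/crop.png",m[:,:,::-1])
E
```

```text
(345, 782, 3)
```

View pics/crop.png

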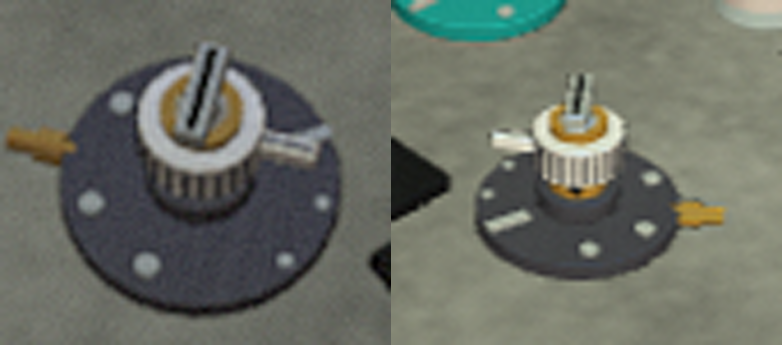

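The crop confirms a dark foot with a wing nozzle. In scene, the ring-top centre is at (308.5,305.6) and the pointer tip at (334.6,312.2). In side, the ring top is at (321.1,208.3), the pointer tip at (302.6,210) and the long bar at (305.4,228).

```bash
cat >h.py <<'E'
import numpy as np
def ray(c,p):
    f=240/np.tan(np.radians(c["fovy"])/2);R=np.array(c["R"])
    d=R.T@np.array([(p[0]-c["cx"])/f,(p[1]-c["cy"])/f,1]);return -R.T@np.array(c["t"]),d/np.linalg.norm(d)
def tri(*v):
    A=0;b=0
    for c,p in v:
        o,d=ray(c,p);M=np.eye(3)-np.outer(d,d);A=A+M;b=b+M@o
    X=np.linalg.solve(A,b);return X,[round(np.linalg.norm((np.eye(3)-np.outer(d,d))@(X-o)),1) for o,d in (ray(*q) for q in v)]
def plane(c,p,z):
    o,d=ray(c,p);return o+d*(z-o[2])/d[2]
E
python3 - <<'E'
import pickle
from h import *
d=pickle.load(open("c0.pkl","rb"));s,e=d["scene"],d["side"]
np.set_printoptions(precision=1,suppress=True)
r=lambda x,y:(265+x/4.6,280+y/4.6)
q=lambda x,y:(280+(x-391)/4.6,180+y/4.6)
C,err=tri((s,r(200,118)),(e,q(580,130)));print("ring",C,err)
P,err=tri((s,r(321,149)),(e,q(494,137)));print("tip",P,err)
print("tip57",plane(s,r(321,146),57),plane(e,q(494,135),57))
B=plane(e,q(508,221),16);print("bar",B,plane(s,r(325,130),16))
print("foot",plane(s,r(200,175),12),plane(e,q(578,208),12))
for n,X in(("tip",P),("bar",B)):
    v=(X-C)[:2];print(n,np.hypot(*v),np.degrees(np.arctan2(v[1],v[0])))
E
```

```text
ring [ 553.  -197.1   59.9] [np.float64(1.3), np.float64(1.3)]
tip [ 598.3 -176.6   52.9] [np.float64(2.2), np.float64(2.2)]
tip57 [ 600.5 -176.3   57. ] [ 594.5 -174.3   57. ]
bar [ 575.1 -154.5   16. ] [ 586.1 -149.3   16. ]
foot [ 554.7 -196.7   12. ] [ 548.  -188.9   12. ]
tip 49.763785192601205 24.410009334552438
bar 48.02154553205326 62.53286803006056
```

```bash
python3 -m creep '[{"tx":0.5,"ty":-0.17},{"tx":0.85,"ty":-0.28},{"tx":0.85,"ty":-0.28},{"tx":0.85,"ty":-0.28},{"tx":0.85,"ty":-0.28}]' 0
python3 -m creep '[{"tx":0.85,"ty":-0.28},{"tx":0.85,"ty":-0.28},{"tx":0.85,"ty":-0.28},{"tx":0.85,"ty":-0.28},{"tx":0.85,"ty":-0.28}]'
python3 -m creep '[{"tx":0.85,"ty":-0.28},{"tx":0.6,"ty":-0.2},{},{},{}]'
python3 - <<'E'
from workcell import get_obs, vision
import cv2,pickle
c=vision.read_camera("wrist");pickle.dump(c,open("w1.pkl","wb"));cv2.imwrite("pics/w1.png",c["frame"][:,:,::-1])
print(get_obs()["ee_pos"],get_obs()["orientation"],get_obs()["joints"])
E
```

```text
[ 228.62906997 -499.97691436  244.87681123] [-4.41038235e-04  9.77103575e-01  2.12763735e-01 -4.83360789e-05] [-1.22659571e+00  3.51139391e-01  1.65225216e+00  2.01613453e-05
  1.13908827e+00 -8.46130549e-02]validation failed for argument at $[0]...
validation failed for argument at $[0]...
validation failed for argument at $[0]...
```

View pics/w1.png

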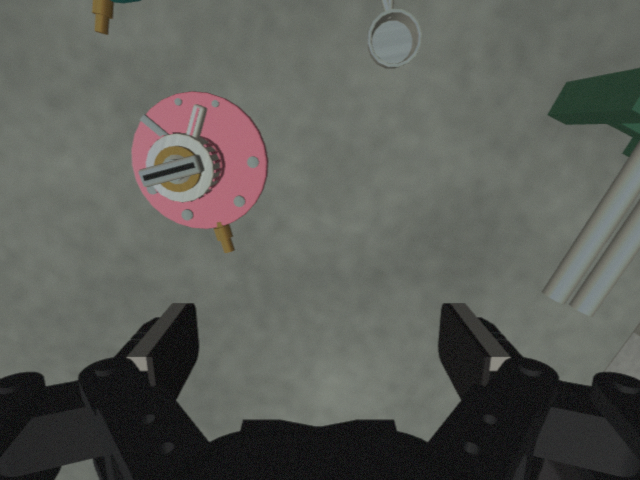

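The wrist picture shows the pink look-alike at (180,165). The arm has not moved, because the rows were refused: every key has to be given.

```bash
python3 -m creep '[{"tx":0.5,"ty":-0.17,"tz":0,"wx":0,"wy":0,"wz":0},{"tx":0.85,"ty":-0.28,"tz":0,"wx":0,"wy":0,"wz":0},{"tx":0.85,"ty":-0.28,"tz":0,"wx":0,"wy":0,"wz":0},{"tx":0.85,"ty":-0.28,"tz":0,"wx":0,"wy":0,"wz":0},{"tx":0.85,"ty":-0.28,"tz":0,"wx":0,"wy":0,"wz":0}]' 0
```

```text
t: 0.57
ee_pos: [350.0, -387.1, 245.2]
orientation: [-0.0, 0.977, 0.213, -0.0]
wrist_force: [0.2, -0.7, -0.5]
gripper_width: 85.4
gripper_force: 0.0
```

```bash
python3 -m creep '[{"tx":0.85,"ty":-0.28,"tz":0,"wx":0,"wy":0,"wz":0},{"tx":0.85,"ty":-0.28,"tz":0,"wx":0,"wy":0,"wz":0},{"tx":0.85,"ty":-0.28,"tz":0,"wx":0,"wy":0,"wz":0},{"tx":0.85,"ty":-0.28,"tz":0,"wx":0,"wy":0,"wz":0},{"tx":0.4,"ty":-0.13,"tz":0,"wx":0,"wy":0,"wz":0}]'
python3 -m creep '[{"tx":0,"ty":0,"tz":0,"wx":0,"wy":0,"wz":0},{"tx":0,"ty":0,"tz":0,"wx":0,"wy":0,"wz":0},{"tx":0,"ty":0,"tz":0,"wx":0,"wy":0,"wz":0}]'
python3 - <<'E'
from workcell import get_obs, vision
import cv2,pickle
c=vision.read_camera("wrist");pickle.dump(c,open("w1.pkl","wb"));cv2.imwrite("pics/w2.png",c["frame"][:,:,::-1])
print(get_obs()["ee_pos"],get_obs()["orientation"],get_obs()["joints"])
E
```

```text
t: 0.98
ee_pos: [468.7, -277.1, 245.2]
orientation: [-0.0, 0.977, 0.214, 0.0]
wrist_force: [-1.0, -0.0, -0.1]
gripper_width: 85.3
gripper_force: 0.0
t: 1.23
ee_pos: [466.0, -280.2, 245.1]
orientation: [-0.0, 0.977, 0.213, -0.0]
wrist_force: [-0.4, 0.8, -1.2]
gripper_width: 85.4
gripper_force: 0.0
[ 465.84108026 -280.41913838  245.18532517] [-6.61343045e-05  9.77203027e-01  2.12306871e-01 -1.80487628e-04] [-6.27402795e-01  3.39643914e-01  1.66792705e+00 -1.99684930e-04
  1.13436088e+00  5.15607875e-01]
```

View pics/w2.png

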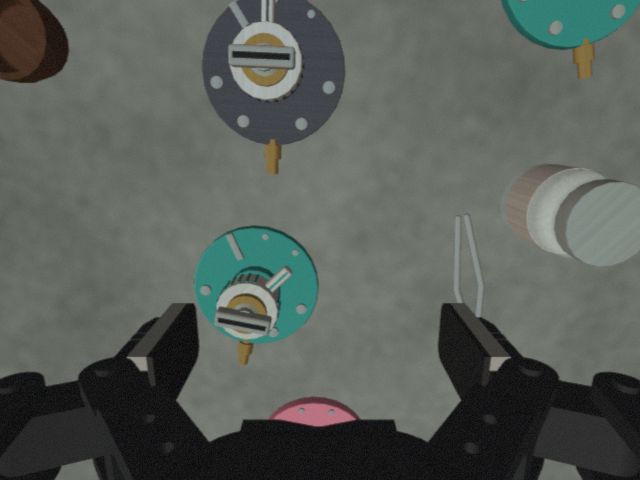

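The wrist picture shows the dark wing burner at the top. The ring-top centre is at about (265.5,61), the pointer runs straight up to (267,0), and the long bar is at (239,12), anticlockwise of the pointer.

```bash
python3 - <<'E'
import pickle
from h import *
d=pickle.load(open("c0.pkl","rb"));s,e=d["scene"],d["side"];w=pickle.load(open("w1.pkl","rb"))
np.set_printoptions(precision=1,suppress=True)
C,err=tri((s,(308.5,305.6)),(e,(321.1,208.3)),(w,(265.5,61)));print(C,err,plane(w,(265.5,61),64),plane(s,(308.5,305.6),64),plane(e,(321.1,208.3),64))
p=plane(w,(268,2),57)-plane(w,(265.5,61),64);print("ptr",np.degrees(np.arctan2(p[1],p[0])))
R=np.array([[.9098,.4150],[.4150,-.9098]]);print("tool shift",R@(plane(w,(265.5,61),64)[:2]-[465.8,-280.4]))
E
```

```text
[ 553.9 -197.9   59.8] [np.float64(1.4), np.float64(1.9), np.float64(1.7)] [ 555.  -199.4   64. ] [ 555.4 -198.3   64. ] [ 549.1 -192.5   64. ]
ptr 21.313519508097674
tool shift [114.7 -36.7]
```

```bash
python3 -m creep '[{"tx":0.95,"ty":-0.31,"tz":0,"wx":0,"wy":0,"wz":0},{"tx":0.95,"ty":-0.31,"tz":0,"wx":0,"wy":0,"wz":0},{"tx":0.96,"ty":-0.32,"tz":0,"wx":0,"wy":0,"wz":0},{"tx":0,"ty":0,"tz":0,"wx":0,"wy":0,"wz":0},{"tx":0,"ty":0,"tz":0,"wx":0,"wy":0,"wz":0}]'
python3 -m creep '[{"tx":0,"ty":0,"tz":0.9,"wx":0,"wy":0,"wz":0},{"tx":0,"ty":0,"tz":0.9,"wx":0,"wy":0,"wz":0},{"tx":0,"ty":0,"tz":0.9,"wx":0,"wy":0,"wz":0},{"tx":0,"ty":0,"tz":0,"wx":0,"wy":0,"wz":0},{"tx":0,"ty":0,"tz":0,"wx":0,"wy":0,"wz":0}]'
python3 - <<'E'
from workcell import get_obs, vision
import cv2,pickle,numpy as np
c=vision.read_camera("wrist");pickle.dump(c,open("w3.pkl","wb"))
s=vision.read_camera("scene")
i=np.hstack([cv2.resize(c["frame"],(400,300)),cv2.resize(s["frame"][260:380,228:388],(400,300))])
cv2.imwrite("pics/w3.png",i[:,:,::-1])
E
```

```text
t: 1.7
ee_pos: [555.2, -197.7, 245.0]
orientation: [-0.0, 0.977, 0.213, -0.0]
wrist_force: [-0.6, 0.4, -0.3]
gripper_width: 85.0
gripper_force: 0.0
t: 2.12
ee_pos: [553.6, -199.1, 136.9]
orientation: [-0.001, 0.977, 0.212, -0.001]
wrist_force: [0.5, 0.0, 1.2]
gripper_width: 85.4
gripper_force: 0.0
```

View pics/w3.png

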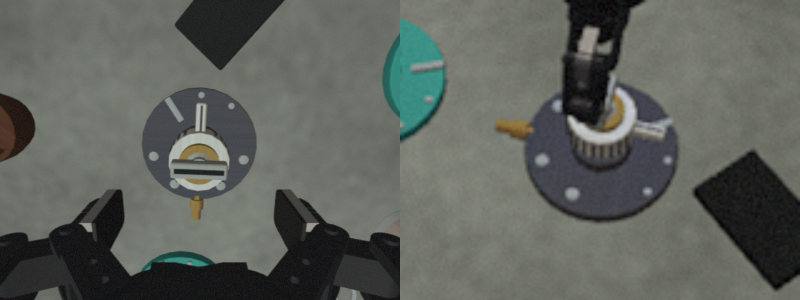

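The burner sits centred between the fingers (ring centre at (199,160) of 400x300), with the pointer straight ahead. A quick check of the centre comes before the descent.

```bash
python3 - <<'E'
import pickle
from h import *
w=pickle.load(open("w3.pkl","rb"));w1=pickle.load(open("w1.pkl","rb"))
print(plane(w,(318,257),64).round(1),[x for x in tri((w,(318,257)),(w1,(265.5,61)))])
E
python3 -m creep '[{"tx":0,"ty":0,"tz":0.8,"wx":0,"wy":0,"wz":0},{"tx":0,"ty":0,"tz":0.7,"wx":0,"wy":0,"wz":0},{"tx":0,"ty":0,"tz":0,"wx":0,"wy":0,"wz":0},{"tx":0,"ty":0,"tz":0,"wx":0,"wy":0,"wz":0}]'
```

```text
[ 556.6 -198.4   64. ] [array([ 555.39467304, -198.82730656,   59.99923677]), [np.float64(0.1), np.float64(0.1)]]
t: 2.55
ee_pos: [555.3, -198.4, 78.7]
orientation: [0.0, 0.977, 0.213, 0.0]
wrist_force: [-0.2, 0.2, -0.0]
gripper_width: 85.4
gripper_force: 0.0
```

```bash
python3 -m creep '[{"tx":0,"ty":0,"tz":0.4,"wx":0,"wy":0,"wz":0},{"tx":0,"ty":0,"tz":0.25,"wx":0,"wy":0,"wz":0},{"tx":0,"ty":0,"tz":0,"wx":0,"wy":0,"wz":0},{"tx":0,"ty":0,"tz":0,"wx":0,"wy":0,"wz":0}]'
python3 -m creep '[{"tx":0,"ty":0,"tz":0,"wx":0,"wy":0,"wz":0},{"tx":0,"ty":0,"tz":0,"wx":0,"wy":0,"wz":0},{"tx":0,"ty":0,"tz":0,"wx":0,"wy":0,"wz":0},{"tx":0,"ty":0,"tz":0,"wx":0,"wy":0,"wz":0},{"tx":0,"ty":0,"tz":0,"wx":0,"wy":0,"wz":0}]' 1
python3 -m creep '[{"tx":0,"ty":0,"tz":0,"wx":0,"wy":0,"wz":0},{"tx":0,"ty":0,"tz":0,"wx":0,"wy":0,"wz":0},{"tx":0,"ty":0,"tz":0,"wx":0,"wy":0,"wz":0},{"tx":0,"ty":0,"tz":0,"wx":0,"wy":0,"wz":0}]'
```

```text
t: 2.88
ee_pos: [555.4, -198.2, 52.5]
orientation: [0.0, 0.977, 0.213, 0.0]
wrist_force: [-0.7, 0.8, 0.6]
gripper_width: 85.1
gripper_force: 0.0
t: 3.3
ee_pos: [555.3, -198.0, 52.5]
orientation: [0.0, 0.977, 0.213, 0.0]
wrist_force: [-3.0, 2.2, 9.7]
gripper_width: 50.5
gripper_force: 60.9
t: 3.63
ee_pos: [555.3, -197.9, 52.5]
orientation: [0.0, 0.977, 0.213, 0.0]
wrist_force: [-2.8, 0.9, 9.7]
gripper_width: 50.5
gripper_force: 60.9
```

Gripped at 50.5 mm with low side force. Anticlockwise from above is negative wz (tool z is down), and the turn is about 34.5°.

```bash
python3 -m creep '[{"tx":0,"ty":0,"tz":0,"wx":0,"wy":0,"wz":-0.8},{"tx":0,"ty":0,"tz":0,"wx":0,"wy":0,"wz":-0.8},{"tx":0,"ty":0,"tz":0,"wx":0,"wy":0,"wz":-0.8},{"tx":0,"ty":0,"tz":0,"wx":0,"wy":0,"wz":-0.8},{"tx":0,"ty":0,"tz":0,"wx":0,"wy":0,"wz":-0.8}]'
python3 -m creep '[{"tx":0,"ty":0,"tz":0,"wx":0,"wy":0,"wz":-0.8},{"tx":0,"ty":0,"tz":0,"wx":0,"wy":0,"wz":-0.8},{"tx":0,"ty":0,"tz":0,"wx":0,"wy":0,"wz":-0.8},{"tx":0,"ty":0,"tz":0,"wx":0,"wy":0,"wz":-0.8},{"tx":0,"ty":0,"tz":0,"wx":0,"wy":0,"wz":-0.8}]'
python3 -m creep '[{"tx":0,"ty":0,"tz":0,"wx":0,"wy":0,"wz":-0.6},{"tx":0,"ty":0,"tz":0,"wx":0,"wy":0,"wz":0},{"tx":0,"ty":0,"tz":0,"wx":0,"wy":0,"wz":0}]'
python3 -c "
from workcell import get_obs
o=get_obs();print(o['moment'],o['joints'])"
```

```text
t: 4.05
ee_pos: [555.1, -197.7, 52.5]
orientation: [-0.0, 0.938, 0.348, 0.0]
wrist_force: [-4.1, 3.6, 10.9]
gripper_width: 50.3
gripper_force: 61.1
t: 4.47
ee_pos: [554.8, -197.5, 52.4]
orientation: [-0.0, 0.88, 0.475, -0.0]
wrist_force: [-4.9, 5.5, 12.7]
gripper_width: 50.2
gripper_force: 61.2
t: 4.72
ee_pos: [554.8, -197.5, 52.5]
orientation: [-0.0, 0.87, 0.492, -0.0]
wrist_force: [-5.2, 4.6, 12.0]
gripper_width: 50.8
gripper_force: 61.3
[0.79678237 0.92183758 0.06409399] [-4.21140568e-01  6.73530069e-01  1.67514649e+00  5.44333841e-04
  7.93679619e-01  1.19661354e-01]
```

```bash
python3 -m creep '[{"tx":0,"ty":0,"tz":0,"wx":0,"wy":0,"wz":0},{"tx":0,"ty":0,"tz":0,"wx":0,"wy":0,"wz":0},{"tx":0,"ty":0,"tz":0,"wx":0,"wy":0,"wz":0},{"tx":0,"ty":0,"tz":0,"wx":0,"wy":0,"wz":0},{"tx":0,"ty":0,"tz":0,"wx":0,"wy":0,"wz":0}]' 0
python3 -m creep '[{"tx":0,"ty":0,"tz":-0.4,"wx":0,"wy":0,"wz":0},{"tx":0,"ty":0,"tz":-0.8,"wx":0,"wy":0,"wz":0},{"tx":0,"ty":0,"tz":-0.8,"wx":0,"wy":0,"wz":0},{"tx":0,"ty":0,"tz":-0.8,"wx":0,"wy":0,"wz":0},{"tx":0,"ty":0,"tz":0,"wx":0,"wy":0,"wz":0}]'
python3 - <<'E'
from workcell import vision
import cv2,numpy as np
c=vision.read_camera("wrist");s=vision.read_camera("side")
i=np.hstack([cv2.resize(c["frame"],(400,300)),cv2.resize(s["frame"][160:280,240:400],(400,300))])
cv2.imwrite("pics/w4.png",i[:,:,::-1])
E
```

```text
t: 5.13
ee_pos: [555.0, -198.1, 51.3]
orientation: [0.0, 0.871, 0.492, 0.0]
wrist_force: [0.2, 0.5, 0.6]
gripper_width: 85.3
gripper_force: 0.0
t: 5.55
ee_pos: [557.4, -199.0, 169.4]
orientation: [0.004, 0.87, 0.492, 0.003]
wrist_force: [0.8, -0.2, 0.1]
gripper_width: 85.6
gripper_force: 0.0
```

View pics/w4.png

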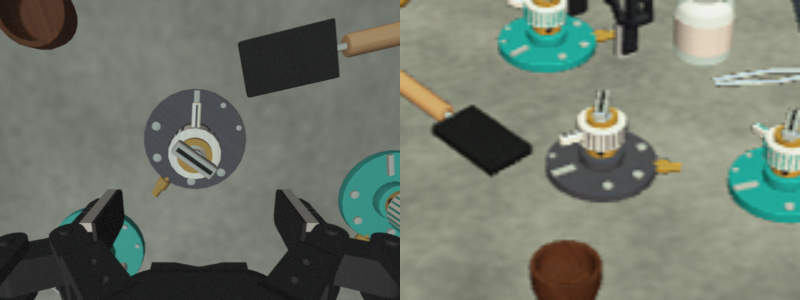

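The pointer (196,115) lies straight over the long bar (196,97), and the gripper is clear. I'll let the arm settle and hand in.

```bash
python3 -m creep '[{"tx":0,"ty":0,"tz":0,"wx":0,"wy":0,"wz":0},{"tx":0,"ty":0,"tz":0,"wx":0,"wy":0,"wz":0},{"tx":0,"ty":0,"tz":0,"wx":0,"wy":0,"wz":0}]'
python3 -c "
from workcell import bot
print(bot.close_job())"
```

```text
t: 5.9
ee_pos: [554.5, -197.7, 162.0]
orientation: [-0.001, 0.87, 0.492, -0.001]
wrist_force: [1.1, 0.3, -0.2]
gripper_width: 85.4
gripper_force: 0.0
the job is handed in; nothing more can be done
None
```

I turned the wing burner's collar about 34° anticlockwise and let go; the last picture shows its pointer over the long bar, the round-nozzle burner was never approached, and the job was handed in at about 6 s (no verdict was returned).

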